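# Unscrew a tight jar lid one-handed in a jar block

### The arm

A 6-joint arm with a two-finger parallel gripper is mounted at the origin on a cart in front of the work surface, level with it; the furniture and walls round the work are solid. World frame = base frame: x ahead of the robot, y to its left, z up, the work surface at z = 0. Lengths are in mm, angles in rad, forces in N, time in s.
With the tool pointing down it reaches from about 250 to 775 mm from the base axis. Payload 4 kg.
Tool frame: the origin (TCP) lies at the centre of the arm's flange, where the gripper is bolted on; the fingertips stand 199 mm ahead of it and the grasp point (between the pads) lies 180 mm ahead of it; z points along the fingers, y is the line along which they close (so a half turn about z gives the same grasp; the last joint's range is limited). The gripper opens to 94 mm and grips with 3 to 60 N. Pads are 16 mm wide; open, the fingers measure 119 mm over their backs; the gripper's body (75 mm by 177 mm) begins 78 mm behind the grasp point.
Start: joints at [1, 0.087, 1.371, -0, 1.684, -0.103], TCP at [248.01, 490.908, 404.706] pointing down, gripper open.
Joint ranges: [-3.1, 3.1], [-0.76, 2.03], [0.27, 2.55], [-1.08, 4.22], [0.17, 2.65], [-2.57, 2.57]. Speed limits (rad/s): [2.79, 2.79, 3.14, 3.14, 3.14, 3.14].

### API

Orientations are given as a unit quaternion [x, y, z, w].
In Python, from plant import env, optics, job gives the robot as it stands.
- The arm moves only by the shell command python3 -m pendant 'ROWS'. ROWS is JSON, one flat list of numbers, 7 for each row, row after row: the turn, a rotation vector about the tool's x, y, z in rad, then the shift along the tool's x, y, z in m, then the opening, from -1 (shut) to 1 (fully open), so that 0 is half open. In form: [rx, ry, rz, x, y, z, claw, rx, ry, rz, x, y, z, claw, ...]. A call has 1 to 5 rows; each row shifts and turns the commanded pose from where the row before left it, along the tool's axes as they then stand; what a row does not reach is not made up. A row lasts 1/10 s, in which the tool goes at most 50 mm and 8.59 degrees, less where a joint would pass 70% of its speed; a pose out of reach is approached as far as the arm can. A call is refused whole if a number of a shift passes 0.05 or a number of a turn 0.15, either way. A call with a gripper value outside its range is refused whole. The fingers move at their own pace and stop on an object; the grip force is fixed at half the most. Time passes only in rows, so rows that do not move let the fingers close. It gives the time, the measured TCP pose, the force, the opening and the grip force at its end, in the units of the state.
- env.read_state(): the state, without advancing time (a new reading comes with each control period).
- optics.grab_frame(name): name is "side" or "top" or "wrist"; returns the picture (400x640x3 uint8, red, green, blue); there is no depth.
- optics.camera_info(name): a dict with "intrinsics" (3x3 intrinsics, pixels), "k1" (the pictures are not rectified: a ray, as slopes to the right and down, at radius r is drawn at 1 + k1 r^2 times it, then the intrinsics apply), "R" (3x3) and "t" (3): a world point X has camera coordinates R X + t. Camera axes: x right, y down, z forward; pixel columns grow to the right and rows downward; lengths in mm; the calibration is good to about 2 mm. A picture is of the moment at which its call begins: read the wrist's pose just before it. camera_info takes no time and is no camera call; for the wrist camera it gives the pose at the moment of the call.
- job.job_done(): hands the job in; it is judged then, once.
The state is a dict: "time_s": time; "qpos": joint angles; "joint_velocities": joint speeds; "joint_torque": joint torques, N m; "position": TCP position; "eef_rot": TCP orientation; "wrist_force": force on the tool from outside, world axes, zero at the start; "ft_torque": the same for the moment, N m; "width": finger opening in mm; "grip_force": force on a finger pad.
Only numpy, scipy, OpenCV 4.12 (cv2) and the standard library are available. Lean on these libraries where they do the work, as an engineer would, in place of code of your own. Each camera call takes 0.05 s, during which the arm holds its last target. There are 200 camera calls.

### The job

Open the tight lid of the square glass jar one-handed: stand the closed jar right down in the small square well of the wooden jar block, which keeps it from turning, then unscrew the lid anticlockwise and stop turning as soon as its threads let go, well within half a turn. Lift the lid straight up and finish holding it level over the jar, its lower edge about two centimetres clear of the mouth, without letting go of it; the jar stays seated in the well, and the glass, salt shaker and lemon nearby stay where they are.

Things in the scene. Friction and masses are not known exactly. Their poses are not given: they have to be found in the camera images.
- glass_jar: square clear glass jar, loose, about 0.3 kg: body 52 x 52 mm, rounded corners, 58 mm high to the shoulder, then a round neck. Origin: centre of the foot; z up; x and y square to its sides. 86 mm tall with its lid on. Standing loose on the worktop it just turns along with the lid; it can be carried by its closed lid.
- jar_mouth (a point): centre of the jar's mouth, 80 mm above its foot; the neck is 41 mm in diameter. Three short threads on the neck hold three lugs inside the lid; a springy rubber seal (6 to 13 N) keeps them tight, so turning it takes 0.1 to 0.4 Nm. Until the threads let go, lifting the lid lifts the jar.
- jar_lid: round steel screw lid with fine ribs, closed on the jar: 56 mm in diameter, 20 mm high, 60 g. Origin: centre of its lower edge, z up. Closed, its origin lies 66 mm above the jar's foot and its x axis is 0 to 0.15 rad anticlockwise of the jar's; 8 mm of bare neck show below it. Free, it lifts straight off; raising it 14 mm brings its lower edge level with the mouth.
- lid_top (a point): centre of the lid's top. Fingertips may reach 27 mm below it. Turned anticlockwise seen from above, the lid rises at most 2 mm (it may also be kept at its height) and the threads let go about 60 degrees (1.05 rad) from closed; at 105 degrees (1.83 rad) the lugs hit stops. About 80 degrees (1.4 rad) is a safe turn.
- jar_block: wooden block screwed to the worktop, 112 mm (x) by 196 mm (y) by 40 mm high, with two square wells open at the top, their sides parallel to the block's. Origin: centre of the underside.
- small_well (a point): centre of the floor of the small well, 54 mm from the block's centre towards its -y end; well 56 mm square, floor 10 mm above the worktop, 30 mm deep, edges of the mouth bevelled by 4 mm all round. x and y axes square to its sides. The jar stands in it with 2 mm of play on each side, its sides parallel to the well's, any of the four ways round.
- large_well (a point): centre of the floor of the large well, for bigger jars: 82 mm square, same depth; the jar would turn round in it. Not used.
- steel_glass: bystander: steel drinking glass, 72 mm wide, 95 mm tall, standing; origin at the centre of its foot. Leave it alone.
- salt_shaker: bystander: salt shaker, 44 mm wide, 90 mm tall, standing; origin at the centre of its foot. Leave it alone.
- lemon: bystander: lemon, 72 x 57 x 58 mm; origin at the centre of its underside. Leave it alone.
There are look-alikes about, which are no part of the job. Several things have the shape of the jar_lid; the one meant has the colours described above.

How it is judged:
By the outcome, as a careful person would: the job done as asked, in the order asked, and still so for the second after the job is handed in, while the arm keeps its last pose, push and grip.
It also fails if it takes over 50 s, if anything falls off the work surface, if the arm or the gripper's body presses on something with over 40 N, if the wrist force passes 120 N, or if a joint passes its speed limit or range.

## Working session

There is one attempt and no reset: what is moved stays moved. The work goes in short steps, Python scripts to look and compute and a shell command to move; the robot and the scene stay as the last step left them, time stands still between calls to the robot, and variables do not carry over. Pictures are saved under pics/ and viewed, at most 10 in all, crops included, and the job is handed in when it is done.

```bash
mkdir -p pics; ls; python3 - <<'E'
from plant import env,optics
import cv2
s=env.read_state();print({k:s[k] for k in('time_s','position','eef_rot','width')})
for n in('side','top','wrist'):
    i=optics.camera_info(n);print(n,i)
    cv2.imwrite(f'pics/{n}0.png',optics.grab_frame(n)[:,:,::-1])
E
```

```text
pics
{'time_s': 0.0, 'position': array([247.97557892, 490.81661611, 403.53592299]), 'eef_rot': array([ 2.31794865e-01,  9.72764108e-01, -1.00615532e-03, -3.44729932e-04]), 'width': 93.81061672694062}
side {'intrinsics': array([[387.75242434,   0.        , 320.220079  ],
       [  0.        , 387.75242434, 203.76889775],
       [  0.        ,   0.        ,   1.        ]]), 'k1': -0.07160287580036301, 'R': array([[ 0.9599559 , -0.2792729 ,  0.02216571],
       [-0.12980795, -0.5135155 , -0.848205  ],
       [ 0.24826311,  0.81136211, -0.52920408]]), 't': array([-511.92640768,  166.96187977,  796.99339658])}
top {'intrinsics': array([[372.45193151,   0.        , 314.15325966],
       [  0.        , 372.45193151, 196.53663935],
       [  0.        ,   0.        ,   1.        ]]), 'k1': -0.02621831405478793, 'R': array([[-0.0276033 , -0.99844396, -0.04845329],
       [-0.99156665,  0.03348879, -0.12519618],
       [ 0.12662402,  0.04458884, -0.99094813]]), 't': array([119.88196738, 557.93198524, 841.83734441])}
wrist {'intrinsics': array([[292.05516291,   0.        , 316.79958954],
       [  0.        , 292.05516291, 197.89821914],
       [  0.        ,   0.        ,   1.        ]]), 'k1': 0.01615529699200393, 'R': array([[ 0.4506927 ,  0.89267551, -0.00255462],
       [ 0.8601931 , -0.43352447,  0.2685598 ],
       [ 0.23862926, -0.12323541, -0.96325963]]), 't': array([-549.72336726,  -27.38596429,  393.19211795])}
```

View pics/top0.png

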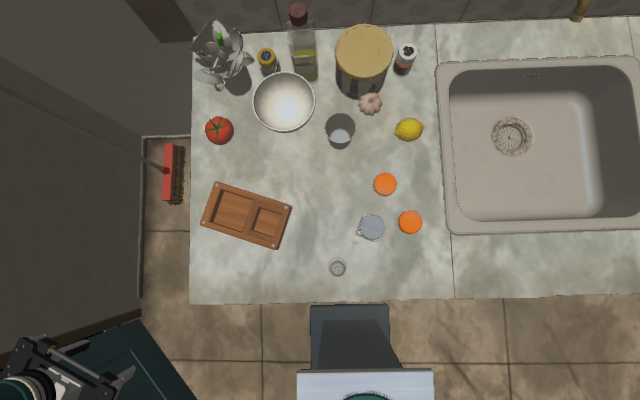

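View pics/side0.png

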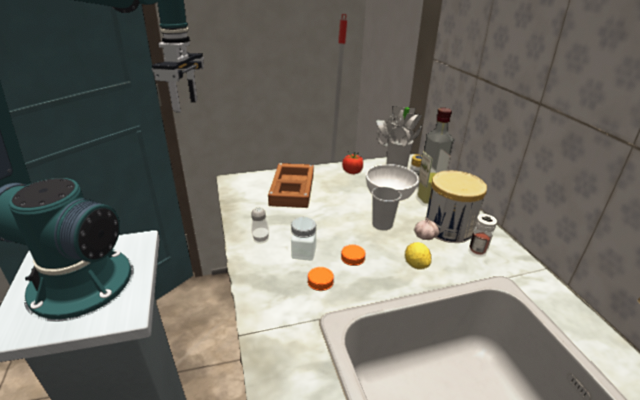

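The top view shows the jar's lid at about (372,227), the block centred at about (247,215) with its small well near (268,221), and the salt shaker at (337,268).

```bash
cat > h.py <<'E'
import numpy as np,cv2
from scipy.spatial.transform import Rotation as Ro
from plant import env,optics
def px2w(c,uv,z):
    uv=np.atleast_2d(np.array(uv,float))
    K,k=c['intrinsics'],c['k1']
    d=(uv-K[:2,2])/K[0,0]; r=d.copy()
    for _ in range(20): r=d/(1+k*(r**2).sum(1,keepdims=True))
    R,t=np.array(c['R']),np.array(c['t'])
    D=np.c_[r,np.ones(len(r))]@R; C=-R.T@t
    return C+D*((z-C[2])/D[:,2])[:,None]
def w2px(c,X):
    X=np.atleast_2d(X)@np.array(c['R']).T+c['t']; r=X[:,:2]/X[:,2:]
    return c['intrinsics'][0,0]*r*(1+c['k1']*(r**2).sum(1,keepdims=True))+c['intrinsics'][:2,2]
def tool(d):  # world vec mm -> tool m
    return Ro.from_quat(env.read_state()['eef_rot']).inv().apply(d)/1000
E
python3 - <<'E'
from h import *
im=cv2.imread('pics/top0.png')[170:285,195:430]
cv2.imwrite('pics/topc.png',cv2.resize(im,None,fx=3.4,fy=3.4,interpolation=cv2.INTER_CUBIC))
c=optics.camera_info('top')
print(px2w(c,[372,227],86),px2w(c,[[215,181],[292,206],[277,249],[201,222]],40).round(),px2w(c,[268,221],40),px2w(c,[[337,268]],90), px2w(c,[340,122],95))
E
```

```text
[[483.56139699 -24.62582128  86.        ]] [[607. 340.  40.]
 [540. 155.  40.]
 [441. 193.  40.]
 [509. 374.  40.]] [[506.76897355 212.8769598   40.        ]] [[397.16208829  55.18674574  90.        ]] [[721.81701841  36.99848532  95.        ]]
```

View pics/topc.png

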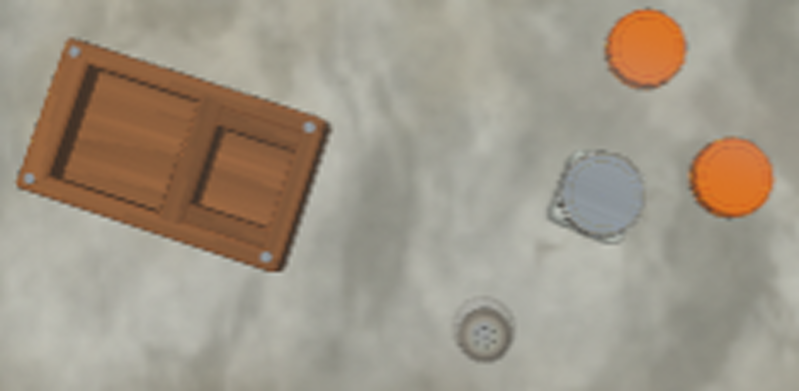

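The crop gives the top-face corners of the block at (72,38), (330,123), (277,270) and (20,187). The jar's shoulder corners show at the left of the lid. I'm moving over the well for a wrist look, then on to the jar.

```bash
python3 -m pendant '[0,0,0,-0.036,-0.013,0,1,0,0,0,-0.036,-0.013,0,1,0,0,0,-0.036,-0.013,0,1,0,0,0,-0.036,-0.013,0,1,0,0,0,-0.036,-0.013,0,1]' && python3 -m pendant '[0,0,0,-0.036,-0.013,0,1,0,0,0,-0.036,-0.013,0,1,0,0,0,-0.036,-0.013,0,1,0,0,0,-0.036,-0.013,0,1,0,0,0,-0.036,-0.013,0,1]' && python3 -m pendant '[0,0,0,0,0,0,1,0,0,0,0,0,0,1,0,0,0,0,0,0,1]' && python3 - <<'E'
from h import *
import pickle
s=env.read_state();c=optics.camera_info('wrist');im=optics.grab_frame('wrist')[:,:,::-1]
print(s['time_s'],s['position'],s['eef_rot'])
pickle.dump(c,open('c1.pkl','wb'));cv2.imwrite('pics/w1.png',im)
E
```

```text
time_s: 0.65
position: [380.1, 350.5, 404.3]
eef_rot: [0.232, 0.973, -0.0, -0.0]
wrist_force: [0.8, 0.1, 0.9]
width: 93.9
grip_force: 0.0
time_s: 1.15
position: [511.5, 211.2, 404.3]
eef_rot: [0.232, 0.973, -0.0, -0.0]
wrist_force: [0.4, -0.4, -0.3]
width: 94.1
grip_force: 0.0
time_s: 1.45
position: [510.2, 213.1, 404.5]
eef_rot: [0.231, 0.973, 0.0, -0.0]
wrist_force: [-0.5, 0.2, -0.7]
width: 94.1
grip_force: 0.0
1.45 [510.21936667 213.12717284 404.46449647] [ 2.31380802e-01  9.72863160e-01  9.47662786e-05 -4.32796131e-04]
```

View pics/w1.png

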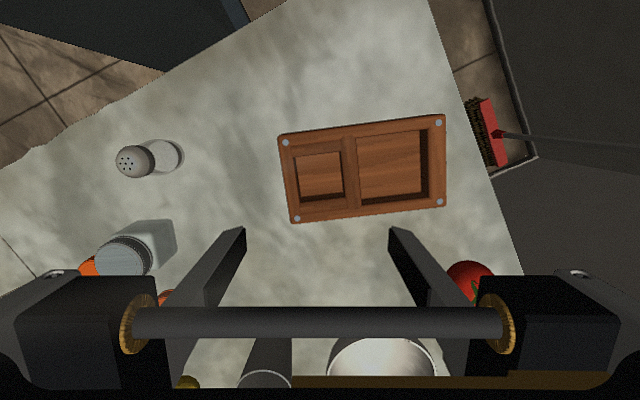

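The wrist view shows the four screws of the block at (285,142), (438,122), (440,202) and (297,218), with the small well on the left. I'll fit the block's pose from the screws.

```bash
python3 - <<'E'
from h import *
import pickle
def fit(c,im,scr):
    P=[]
    for u,v in scr:
        u0,v0=int(u)-6,int(v)-6
        p=im[v0:v0+13,u0:u0+13].astype(float)
        w=np.clip(p[...,0]-np.median(p[...,0])-25,0,None)*(p[...,2]-p[...,0]<40) # blueish = screw
        g=np.mgrid[v0:v0+13,u0:u0+13]; P.append([(w*g[1]).sum()/w.sum(),(w*g[0]).sum()/w.sum()])
    W=px2w(c,P,40)[:,:2]; ce=W.mean(0)
    print(np.round(P,1).tolist(),W.round(1).tolist())
    # order: small-far, large-?..; y axis small->large
    a=W[1]-W[0]; b=W[2]-W[3]; y=(a+b); th=np.arctan2(y[1],y[0])
    y/=np.linalg.norm(y); e=(W[0]-W[3]+W[1]-W[2])/2
    print('ce',ce,'y yaw',th,'lens',np.linalg.norm(a),np.linalg.norm(b),np.linalg.norm(e),'well',ce-54*y,'perp',np.degrees(np.arctan2(e[1],e[0])-th))
fit(pickle.load(open('c1.pkl','rb')),cv2.imread('pics/w1.png'),[(285,142),(438,122),(440,202),(297,218)])
o=lambda x,y:(195+x/3.4,170+y/3.4)
fit(optics.camera_info('top'),cv2.imread('pics/top0.png'),[o(265,257),o(28,178),o(74,51),o(309,127)])
print(px2w(pickle.load(open('c1.pkl','rb')),[[123,257]],86))
E
```

```text
[[285.1, 142.0], [438.3, 122.2], [440.5, 203.7], [297.3, 220.2]] [[448.4, 203.6], [507.7, 370.4], [600.6, 338.8], [540.3, 171.3]]
ce [524.26730623 271.01580007] y yaw 1.2274838112672635 lens 177.01767368693007 178.05223038099575 97.7446095149196 well [506.09046633 220.16698011] perp 90.6133560693772
[[271.3, 249.2], [200.2, 223.3], [214.0, 182.3], [287.2, 203.5]] [[440.7, 205.9], [506.2, 375.4], [603.6, 342.7], [546.7, 166.6]]
ce [524.3206704  272.65423242] y yaw 1.2301764393974224 lens 181.68426779232948 185.07803015129437 107.85521540859833 well [506.28081319 221.75665339] perp 90.03540839374602
[[477.77121427 -12.75793905  86.        ]]
```

```bash
python3 -m pendant '[0,0,0,-0.0165,-0.045,0,1,0,0,0,-0.0165,-0.045,0,1,0,0,0,-0.0165,-0.045,0,1,0,0,0,-0.0165,-0.045,0,1,0,0,0,-0.0165,-0.045,0,1]' && python3 -m pendant '[0,0,0,0,0,0,1,0,0,0,0,0,0,1,0,0,0,0,0,0,1]' && python3 - <<'E'
from h import *
import pickle
s=env.read_state();c=optics.camera_info('wrist');im=optics.grab_frame('wrist')[:,:,::-1]
print(s['time_s'],s['position'],s['qpos'])
pickle.dump(c,open('c2.pkl','wb'));cv2.imwrite('pics/w2.png',im)
u,v=w2px(c,[483,-25,70])[0].astype(int);print(u,v)
x0,y0=u-80,v-60
cv2.imwrite('pics/w2c.png',cv2.resize(im[y0:y0+120,x0:x0+160],None,fx=5,fy=5,interpolation=cv2.INTER_CUBIC));print(x0,y0)
E
```

```text
time_s: 2.0
position: [481.9, -25.7, 405.1]
eef_rot: [0.23, 0.973, 0.0, 0.001]
wrist_force: [1.2, -1.2, 0.2]
width: 94.0
grip_force: 0.0
time_s: 2.3
position: [482.8, -24.0, 404.8]
eef_rot: [0.231, 0.973, 0.0, 0.0]
wrist_force: [0.0, 0.0, -0.5]
width: 94.0
grip_force: 0.0
2.3 [482.8411295  -23.95994279 404.81835705] [-1.67214266e-01 -6.20437052e-02  1.52138021e+00  9.06639840e-04
  1.68202682e+00 -1.27241126e+00]
315 190
235 130
```

View pics/w2c.png

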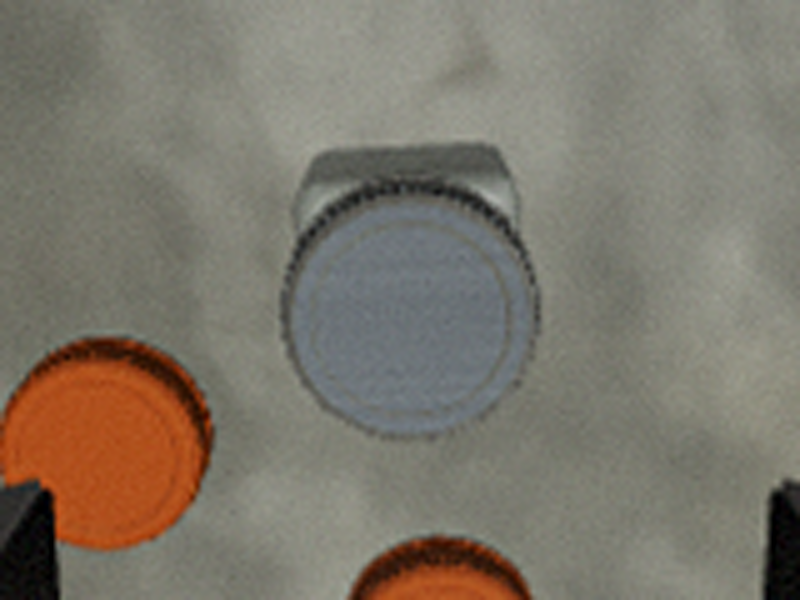

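The jar is right under the tool, with the lid's centre at crop (412,315), pixel (317.4,193). The jar's foot edge runs from crop (325,151) to (495,145), which gives its yaw.

```bash
python3 - <<'E'
from h import *
import pickle
c=pickle.load(open('c2.pkl','rb'));im=cv2.imread('pics/w2.png');g=cv2.GaussianBlur(im,(5,3),0).sum(2).astype(float)
U=np.arange(301,334);V=[]
for u in U:
    d=g[152:168,u]-g[154:170,u]; w=np.clip(d,0,None); k=w[1:13].argmax()+1; s=slice(k-1,k+2)
    V.append((w[s]*np.arange(153,169)[s]).sum()/w[s].sum())
V=np.array(V);print(V.round(1))
for _ in range(3):
    p=np.polyfit(U,V,1);r=abs(np.polyval(p,U)-V);m=r<=max(np.median(r)*2.5,.2);U,V=U[m],V[m]
print(p,len(U))
W=px2w(c,[[300,np.polyval(p,300)],[335,np.polyval(p,335)]],0);d=W[1]-W[0];print('edge',W.round(1),'yaw',np.arctan2(d[1],d[0]), 'mid',px2w(c,[[317,np.polyval(p,317)]],0))
# lid centre: blue-grey segment
b=im.astype(int);mask=((b[...,0]-b[...,2]>8)&(b[...,0]>80)).astype(np.uint8);mask=cv2.morphologyEx(mask,cv2.MORPH_OPEN,np.ones((3,3)))
n,l,st,ce=cv2.connectedComponentsWithStats(mask);i=l[193,317];print(st[i]);
cn=max(cv2.findContours((l==i).astype(np.uint8),0,1)[0],key=len);X=px2w(c,cn[:,0,:],86)[:,:2].astype(np.float32);print('lid',cv2.minEnclosingCircle(X),px2w(c,[317.4,193],86))
# top view check of jar corners at z=58
t=optics.camera_info('top');o=lambda x,y:(195+x/3.4,170+y/3.4)
T=px2w(t,[o(577,152),o(552,215)],30);d=T[1]-T[0];print('top yaw',np.arctan2(d[1],d[0]))
E
```

```text
[159.8 159.2 159.2 159.2 159.2 159.1 159.1 159.1 159.1 159.  159.  159.
 159.  159.  159.  158.9 158.9 158.8 158.8 158.2 158.2 158.2 158.2 158.1
 158.1 158.1 158.  158.1 158.1 158.  158.1 158.2 158.9]
[-4.97074557e-02  1.74410219e+02] 32
edge [[451.5 -32.    0. ]
 [470.2  10.4   0. ]] yaw 1.1551579730536985 mid [[460.58472302 -11.38086414   0.        ]]
[299 176  37  36 930]
lid ((482.9686584472656, -23.28826904296875), 20.08860206604004) [[482.60265417 -22.04874085  86.        ]]
top yaw 2.72369380345036
```

```bash
python3 -m pendant '[0,0,0,0.0006,0.0016,0.025,1,0,0,0,0,0,0.04,1,0,0,0,0,0,0.04,1,0,0,0,0,0,0.025,1,0,0,0,0,0,0.013,1]' && python3 -m pendant '[0,0,0,0,0,0,1,0,0,0,0,0,0,1,0,0,0,0,0,0,-1,0,0,0,0,0,0,-1,0,0,0,0,0,0,-1]' && python3 -m pendant '[0,0,0,0,0,0,-1,0,0,0,0,0,0,-1,0,0,0,0,0,0,-1,0,0,0,0,0,0,-1,0,0,0,0,0,0,-1]'
```

```text
time_s: 2.85
position: [482.3, -21.9, 258.7]
eef_rot: [0.23, 0.973, 0.0, -0.003]
wrist_force: [-0.0, -0.3, 0.7]
width: 94.2
grip_force: 0.0
time_s: 3.35
position: [483.4, -23.9, 262.9]
eef_rot: [0.232, 0.973, 0.0, 0.001]
wrist_force: [0.3, 0.3, -0.3]
width: 73.3
grip_force: 0.0
time_s: 3.85
position: [483.2, -23.8, 261.9]
eef_rot: [0.232, 0.973, -0.0, 0.0]
wrist_force: [-0.2, 0.3, 1.1]
width: 55.7
grip_force: 30.0
```

```bash
python3 -m pendant '[0,0,0,0,0,-0.015,-1,0,0,0,0,0,-0.02,-1,0,0,0,0,0,-0.02,-1,0,0,0,0,0,-0.015,-1,0,0,0,0,0,-0.01,-1]' && python3 -m pendant '[0,0,0,0.01,0.0254,0,-1,0,0,0,0.014,0.0355,0,-1,0,0,0,0.014,0.0355,0,-1,0,0,0,0.014,0.0355,0,-1,0,0,0,0.014,0.0355,0,-1]' && python3 -m pendant '[0,0,0,0.012,0.03,0,-1,0,0,0,0.008,0.02,0,-1,0,0,0,0.0038,0.0108,0,-1,0,0,-0.073,0,0,0,-1,0,0,0,0,0,0,-1]' && python3 -m pendant '[0,0,0,0,0,0,-1,0,0,0,0,0,0,-1]' && python3 - <<'E'
from h import *
import pickle
s=env.read_state();c=optics.camera_info('wrist');im=optics.grab_frame('wrist')[:,:,::-1]
sd=optics.grab_frame('side')[:,:,::-1]
print(s['time_s'],s['position'],s['qpos'],s['width'])
R=Ro.from_quat(s['eef_rot']).as_matrix();print('psi',np.arctan2(R[1,1],R[0,1]),R[:,2])
pickle.dump(c,open('c3.pkl','wb'));cv2.imwrite('pics/w3.png',im);cv2.imwrite('pics/s3.png',sd)
a=cv2.resize(im[60:280,200:460],None,fx=2.2,fy=2.2)
b=cv2.resize(sd[80:240,220:420][:, :110],(300,484)) 
cv2.imwrite('pics/m3.png',np.hstack([a[:484],cv2.resize(sd[100:260,200:360],(228,228)).repeat(1,0).copy() if 0 else cv2.copyMakeBorder(cv2.resize(sd[110:230,240:330],(228,304)),0,180,0,0,0)]))
E
```

```text
time_s: 4.35
position: [482.9, -23.7, 341.6]
eef_rot: [0.232, 0.973, 0.0, -0.001]
wrist_force: [0.6, 0.6, -4.1]
width: 55.7
grip_force: 30.0
time_s: 4.85
position: [499.3, 156.8, 340.1]
eef_rot: [0.232, 0.973, -0.001, -0.001]
wrist_force: [0.9, -0.6, -3.9]
width: 55.6
grip_force: 30.0
time_s: 5.35
position: [505.7, 220.3, 340.5]
eef_rot: [0.196, 0.981, -0.001, -0.001]
wrist_force: [-0.0, 1.3, -4.3]
width: 55.8
grip_force: 30.0
time_s: 5.55
position: [505.9, 219.7, 341.4]
eef_rot: [0.197, 0.98, -0.0, -0.0]
wrist_force: [-0.3, 0.0, -4.2]
width: 55.6
grip_force: 30.0
5.55 [505.87573198 219.73309731 341.39220435] [ 3.07008596e-01  1.11622101e-01  1.46974706e+00 -1.39603160e-04
  1.56084811e+00 -8.67010760e-01] 55.582584528711585
psi 1.1740208860953494 [-5.53223565e-04 -3.21833426e-04 -9.99999795e-01]
```

View pics/m3.png

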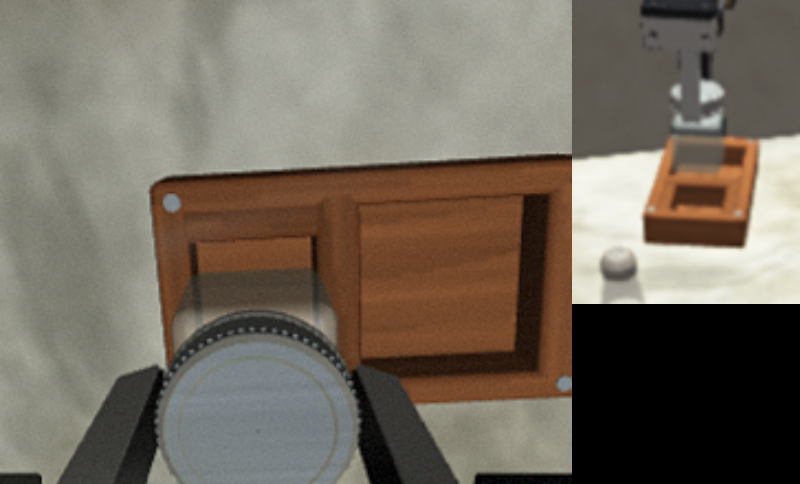

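The jar hangs upright over the small well: its foot edge is at crop y≈270, x 190–325, and the well floor's edge at y≈237, x 197–313. Checking the alignment by numbers.

```bash
python3 - <<'E'
from h import *
import pickle
c=pickle.load(open('c3.pkl','rb'));o=lambda x,y:(200+x/2.2,60+y/2.2)
th=1.2275;y=np.array([np.cos(th),np.sin(th)]);x=np.array([y[1],-y[0]])
W0=np.array([506,220.3]); f=lambda P:np.c_[(P[:,:2]-W0)@x,(P[:,:2]-W0)@y].round(1)
# in block axes about the assumed well centre
print('screws exp?',f(px2w(c,[o(171,203),o(565,384)],40)),'from w1:',f(np.array([[448.4,203.6,0],[600.6,338.8,0]])))
print('foot edge ends',f(px2w(c,[o(180,272),o(210,271),o(305,268),o(330,268)],79.5)))
print('floor edge',f(px2w(c,[o(197,241),o(313,236)],10)))
print('well mouth left/right at z40',f(px2w(c,[o(188,240),o(328,235)],40)))
print('lid c',f(px2w(c,[o(258,430)],165.5)))
E
```

```text
screws exp? [[-48.  -35. ]
 [ 46.5 142.8]] from w1: [[-48.6 -35.1]
 [ 49.2 143.4]]
foot edge ends [[-25.7 -28.4]
 [-25.5 -16.8]
 [-24.7  20. ]
 [-24.2  29.6]]
floor edge [[-25.5 -28.1]
 [-25.   28.9]]
well mouth left/right at z40 [[-31.3 -29. ]
 [-30.3  33.2]]
lid c [[-0.2  0.5]]
```

```bash
python3 -m pendant '[0,0,0,0,0,0.012,-1,0,0,0,0,0,0.014,-1,0,0,0,0,0,0.01,-1,0,0,0,0,0,0.004,-1,0,0,0,0,0,0.003,-1]' && python3 -m pendant '[0,0,0,0,0,0.003,-1,0,0,0,0,0,0.003,-1,0,0,0,0,0,0.003,-1,0,0,0,0,0,0.003,-1]'
```

```text
time_s: 6.15
position: [505.6, 220.4, 297.5]
eef_rot: [0.196, 0.981, -0.0, -0.001]
wrist_force: [0.1, -0.0, -4.2]
width: 55.7
grip_force: 30.0
time_s: 6.55
position: [505.9, 220.5, 286.8]
eef_rot: [0.196, 0.981, 0.0, 0.0]
wrist_force: [0.2, 0.3, -4.2]
width: 56.0
grip_force: 30.0
```

```bash
python3 -m pendant '[0,0,0,0,0,0.004,-1,0,0,0,0,0,0.004,-1,0,0,0,0,0,0.003,-1,0,0,0,0,0,0.002,-1]' && python3 -m pendant '[0,0,0,0,0,0.001,-1,0,0,0,0,0,0.001,-1,0,0,0,0,0,0,-1]'
```

```text
time_s: 6.95
position: [505.7, 220.4, 273.2]
eef_rot: [0.196, 0.981, -0.0, -0.0]
wrist_force: [-0.1, 0.1, -4.5]
width: 55.8
grip_force: 30.0
time_s: 7.25
position: [505.8, 220.4, 272.1]
eef_rot: [0.196, 0.981, 0.0, 0.0]
wrist_force: [-0.5, -0.1, -3.1]
width: 55.8
grip_force: 30.0
```

```bash
python3 -m pendant '[0,0,0,0,0,0.001,-1,0,0,0,0,0,0,-1,0,0,0,0,0,0,-1]'
```

```text
time_s: 7.55
position: [505.9, 220.4, 271.9]
eef_rot: [0.196, 0.981, 0.0, 0.001]
wrist_force: [-3.1, -1.9, 3.8]
width: 55.7
grip_force: 30.0
```

```bash
python3 -m pendant '[0,0,0,0,0,0.001,-1,0,0,0,0,0,0,-1,0,0,0,0,0,0,-1]'
```

```text
time_s: 7.85
position: [505.9, 220.4, 271.7]
eef_rot: [0.196, 0.981, 0.0, 0.001]
wrist_force: [-4.7, -0.8, 8.2]
width: 56.1
grip_force: 30.0
```

```bash
python3 -m pendant '[0,0,-0.1,0,0,0,-1,0,0,-0.1,0,0,0,-1,0,0,-0.1,0,0,0,-1,0,0,-0.1,0,0,0,-1,0,0,-0.1,0,0,0,-1]'; python3 -c "
from h import *
s=env.read_state();R=Ro.from_quat(s['eef_rot']).as_matrix();print('psi',np.arctan2(R[1,1],R[0,1]),s['ft_torque'],s['qpos'][5])"
```

```text
time_s: 8.35
position: [506.3, 220.7, 272.3]
eef_rot: [-0.054, 0.999, 0.001, 0.002]
wrist_force: [-3.5, -0.2, 8.9]
width: 55.5
grip_force: 30.0
psi 1.679511409363195 [-0.11084019  0.67217812 -0.22166928] -1.371412941262233
```

```bash
python3 -m pendant '[0,0,-0.1,0,0,0,-1,0,0,-0.1,0,0,0,-1,0,0,-0.1,0,0,0,-1,0,0,-0.1,0,0,0,-1,0,0,-0.1,0,0,0,-1]'; python3 -m pendant '[0,0,-0.1,0,0,0,-1,0,0,-0.1,0,0,0,-1,0,0,-0.1,0,0,0,-1,0,0,-0.08,0,0,0,-1,0,0,0,0,0,0,-1]'; python3 - <<'E'
from h import *
s=env.read_state();R=Ro.from_quat(s['eef_rot']).as_matrix();print('psi',np.arctan2(R[1,1],R[0,1]),s['ft_torque'],s['qpos'][5])
im=np.hstack([optics.grab_frame('wrist')[150:350,200:440,::-1],cv2.resize(optics.grab_frame('side')[110:230,240:330,::-1],(150,200))])
cv2.imwrite('pics/w4.png',cv2.resize(im,None,fx=2,fy=2))
E
```

```text
time_s: 8.85
position: [506.3, 220.7, 272.3]
eef_rot: [-0.3, 0.954, 0.0, 0.002]
wrist_force: [-4.0, -0.8, 8.7]
width: 55.7
grip_force: 30.0
time_s: 9.35
position: [506.4, 220.6, 272.3]
eef_rot: [-0.474, 0.881, -0.0, 0.002]
wrist_force: [-3.7, -1.9, 8.2]
width: 55.7
grip_force: 30.0
psi 2.5574592105874387 [-0.19555749  0.68690864  0.1154438 ] -2.249298573404169
```

```bash
python3 -m pendant '[0,0,0,0,0,-0.002,-1,0,0,0,0,0,-0.002,-1,0,0,0,0,0,-0.002,-1,0,0,0,0,0,0,-1,0,0,0,0,0,0,-1]'
```

```text
time_s: 9.95
position: [505.9, 220.5, 275.2]
eef_rot: [-0.473, 0.881, 0.0, 0.0]
wrist_force: [0.7, 0.4, 0.4]
width: 55.7
grip_force: 30.0
```

View pics/w4.png

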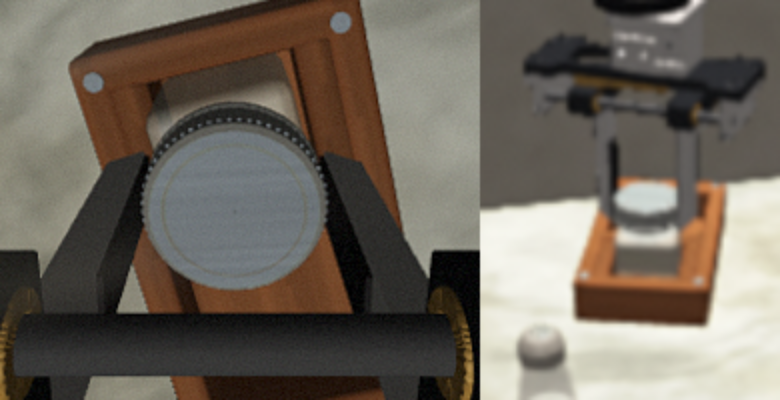

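The jar stands in the well, its body square to it, and the lid came up with almost no load, so the threads have let go. I'm lifting straight up.

```bash
python3 -m pendant '[0,0,0,0,0,-0.004,-1,0,0,0,0,0,-0.006,-1,0,0,0,0,0,-0.008,-1,0,0,0,0,0,-0.007,-1,0,0,0,0,0,-0.004,-1]'; python3 -m pendant '[0,0,0,0,0,-0.001,-1,0,0,0,0,0,0,-1,0,0,0,0,0,0,-1,0,0,0,0,0,0,-1,0,0,0,0,0,0,-1]'; python3 - <<'E'
from h import *
im=np.hstack([optics.grab_frame('wrist')[150:350,200:440,::-1],cv2.resize(optics.grab_frame('side')[110:230,240:330,::-1],(150,200))])
cv2.imwrite('pics/w5.png',cv2.resize(im,None,fx=2,fy=2))
E
```

```text
time_s: 10.45
position: [506.1, 220.5, 306.2]
eef_rot: [-0.473, 0.881, -0.0, 0.001]
wrist_force: [-0.9, -0.4, -0.2]
width: 55.9
grip_force: 30.0
time_s: 10.95
position: [505.8, 220.4, 305.3]
eef_rot: [-0.473, 0.881, 0.0, -0.0]
wrist_force: [-0.5, -0.2, -0.5]
width: 55.5
grip_force: 30.0
```

View pics/w5.png

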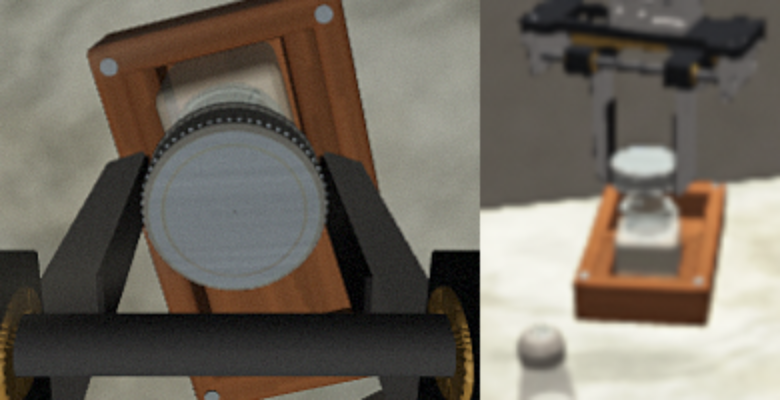

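The lid is held level above the open mouth with a clear gap, and the jar is still seated. Wrist force shows only the lid's weight, so I'm handing in.

```bash
python3 -c "
from plant import job
print(job.job_done())"
```

```text
the job is handed in; nothing more can be done
None
```

The job is handed in at about 11 s of the 50 s: the jar is seated in the small well, the lid was unscrewed by about 1.4 rad, and it is held level about 2 cm above the mouth; nothing else was touched as far as the last pictures and wrist forces show.

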